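Find how the warped pot stand rocks and wedge it firm

ROBOT

A 6-joint arm with a two-finger parallel gripper is mounted at the origin on the work surface. World frame = base frame: x ahead of the robot, y to its left, z up, the work surface at z = 0. Lengths are in m, angles in rad, forces in N, time in s.
With the tool pointing down it reaches from about 0.35 to 0.975 m from the base axis. Payload 4.9 kg.
Tool frame: the origin (TCP) lies on the centre line of the jaws, within the pads' length; the fingertips stand 17 mm ahead of it and the grasp point (between the pads) lies 2 mm behind it; x points along the fingers, y is the direction in which the jaws open and shut, and the axes are right-handed (so a half turn about x gives the same grasp; the last joint's range is limited). The gripper opens to 85 mm and grips with 20 to 120 N. Pads are 22 mm wide; open, the fingers measure 114 mm over their backs; the gripper's body (76 mm by 85 mm) begins 54 mm behind the grasp point. The pads swing forward as they close: fully open they stand 13 mm farther back than shut.
Start: joints at [1.099, 0.053, 1.613, -0, 1.476, -0.119], TCP at [0.216, 0.586, 0.248] pointing down, gripper open.
Joint ranges: [-3.01, 3.01], [-1.01, 2.22], [0.06, 2.58], [-1.02, 4.17], [0.09, 2.62], [-3.14, 3.14]. Speed limits (rad/s): [2.57, 2.57, 3.14, 3.14, 3.14, 3.14].

INTERFACE

Orientations are given as a unit quaternion [w, x, y, z].
In Python, from plant import status, viewer, manip gives the robot as it stands.
- The arm moves only by the tool drive_tool, never from a script. Its argument "plan" is a list of rows, each a list of 4 numbers: the shift along the tool's x, y, z in m, then the turn about the tool's x in units of 8 degrees (1.0 is 8 degrees). A call has 1 to 12 rows; each row is the pose to reach, as a shift and turn from the pose commanded when the call began, along the tool's axes at that moment; what a row does not reach only later rows make up. A row lasts 1/10 s, in which the tool goes at most 50 mm and 8.59 degrees, less where a joint would pass 70% of its speed; a pose out of reach is approached as far as the arm can. A call with a gripper value outside its range is refused whole. "fingers" is the finger opening in m, from 0 to 0.0854, set as the call begins (left out, the last holds). The fingers move at their own pace and stop on an object; the grip force is fixed at half the most. Time passes only in rows, so rows that repeat a pose let the fingers close. It gives the time, the measured TCP pose, the force and the opening at its end, in the units of the state.
- status.state(): the state, without advancing time (a new reading comes with each control period).
- viewer.grab_frame(name): name is "scene" or "top" or "wrist"; returns the picture (420x560x3 uint8, blue, green, red); there is no depth.
- viewer.calibration(name): a dict with "vfov" (degrees; the focal length in pixels is half the picture's height over the tangent of half this angle, whatever the lens; pixels are square), "cx", "cy" (the principal point, pixels), "rvec" (rotation vector, rad) and "tvec" (3), from world to camera coordinates, as OpenCV has them. Camera axes: x right, y down, z forward; pixel columns grow to the right and rows downward; lengths in m; the calibration is good to about 2 mm. A picture is of the moment at which its call begins: read the wrist's pose just before it. calibration takes no time and is no camera call; for the wrist camera it gives the pose at the moment of the call.
- manip.job_done(): hands the job in, once; it reports no verdict.
The state is a dict: "time": time; "joint_pos": joint angles; "joint_vel": joint speeds; "joint_efforts": joint torques, N m; "tool_pos": TCP position; "tool_rot": TCP orientation; "contact_force": force on the tool from outside, world axes, zero at the start; "ft_torque": the same for the moment, N m; "gripper_width": opening from 0.0 (shut) to 1.0 (fully open).
Only numpy, scipy, OpenCV 4.12 (cv2) and the standard library are available. Lean on these libraries where they do the work, as an engineer would, in place of code of your own. Each camera call takes 0.05 s, during which the arm holds its last target. There are 200 camera calls.

TASK

The round wooden pot stand rocks on the stone plate because its underside is warped on one side. Press gently (well under 20 N) near its rim with closed fingertips, here and there, until it rocks; hold it rocked fully over for a second, then let it fall back. Take the wooden wedge by its block, slide its nose along the plate towards the stand's middle under the middle of that raised side until it is snug, without lifting or shoving the stand, let go, and press the stand again for a second at that side, above the wedge, to prove that it no longer rocks; leave wedge and stand so, and disturb nothing else.

Things in the scene. Friction and masses are not known exactly. Their poses are not given: they have to be found in the camera images.
- stand: round brown wooden pot stand, a plain disc 160 mm across, 14 mm thick, 0.45 to 0.9 kg, level top, loose on the stone plate. Origin: centre of its underside, z up. Its underside is warped: flat but for one side, where it rises evenly to a 5 mm gap at the rim, from a line 10 mm off the middle. Where that side is is unknown (somewhere on the half towards the robot, world -x) and not told by its own x axis
- plate: flat grey stone plate 320 (x) x 420 (y) x 20 mm thick, fixed, under the pot stand. Origin: centre of its underside; its top is 20 mm above. The stand lies level on it; pressed near the rim on its raised side with 1 to 4 N it rocks over, by 0.071 rad at full travel, towards the middle of the gap; let go, it falls back. Pressed elsewhere it does not move
- wedge: small dark wooden wedge, 0.08 kg, at first on the table right of the plate: an upright grip block 30 (x) x 24 (y) x 36 mm tall, and in front of it (+x) a nose 24 mm wide that thins evenly from 10.3 mm at the block to 2 mm at the tip, 65 mm from the origin; its underside is flat. Origin: centre of the block's underside, x towards the tip, z up
- wedge_tip (a point): middle of the lower edge of the wedge's tip; it can go about 18 mm in under the rim at the middle of the gap before it is snug
- cup_a: white tea cup, 52 mm across, 42 mm tall, on the plate's far right corner; bystander. Origin: centre of its foot
- cup_b: white tea cup, 52 mm across, 42 mm tall, on the plate's far left corner; bystander. Origin: centre of its foot
- tall_cup: tall green glass cup with a white lid, 92 mm across, 148 mm tall, right of the plate; bystander. Origin: centre of its foot
- canister: metal tea canister, 80 mm across, 120 mm tall, left of the plate; bystander. Origin: centre of its foot
- bowl: white bowl, 100 mm across, 45 mm tall, left of the plate; bystander. Origin: centre of its foot
- scoop: dark wooden tea spoon lying right of the plate; bystander. Origin: under its middle, x along it
Not all that is in view belongs to the job. What is meant by the stand is not green, and is the larger of those in its own colour.

How it is judged:
By the outcome, as a careful person would: the job done as asked, in the order asked, and still so for the second after the job is handed in, with the robot touching nothing.
It also fails if it takes over 72 s, if anything falls off the work surface, if the arm or the gripper's body presses on something with over 40 N, if the wrist force passes 120 N, or if a joint passes its speed limit or range.

## Working session

There is one attempt and no reset: what is moved stays moved. The work goes in short steps, Python scripts to look and compute and a tool call to move; the robot and the scene stay as the last step left them, time stands still between calls to the robot, and variables do not carry over. Pictures are saved under pics/ and viewed, about 8 in all and at most 12, crops included, and the job is handed in when it is done.

Besides the shell and the picture viewer there is one more tool, called after "Call:" as name([rows], argument=value, ...), one row to a line, values as JSON. drive_tool: Moves the arm, as the interface text tells. Its arguments: {"type":"object","properties":{"plan":{"type":"array","items":{"type":"array","items":{"type":"number"}}},"fingers":{"type":"number"}},"required":["plan"]}

```bash
ls; mkdir -p pics; cat > h.py <<'E'
import numpy as np, cv2
from plant import status, viewer, manip
def K(c):
    f=210/np.tan(np.radians(c['vfov'])/2); return np.array([[f,0,c['cx']],[0,f,c['cy']],[0,0,1]])
def ray(c,uv,z):
    R=cv2.Rodrigues(np.array(c['rvec'],float))[0]; t=np.array(c['tvec'],float).ravel()
    o=-R.T@t; d=R.T@np.linalg.inv(K(c))@np.array([uv[0],uv[1],1.]); return o+d*(z-o[2])/d[2]
def proj(c,p):
    return cv2.projectPoints(np.array(p,float).reshape(-1,3),np.array(c['rvec'],float),np.array(c['tvec'],float),K(c),None)[0].reshape(-1,2)
E
python3 - <<'E'
from h import *
s=status.state(); print(s)
for n in('scene','top'):
    im=viewer.grab_frame(n); cv2.imwrite(f'pics/{n}0.png',im); print(viewer.calibration(n))
E
```

```text
pics
{'time': 0.0, 'joint_pos': array([ 1.09898262e+00,  5.33264605e-02,  1.61432854e+00, -1.17356051e-06,
        1.47597646e+00, -1.18966954e-01]), 'joint_vel': array([ 1.00197250e-03,  5.94771698e-05, -1.43919930e-03,  7.52638263e-04,
        5.95402854e-04, -4.12606331e-04]), 'joint_efforts': array([ 1.06839427e-03, -3.93669176e+01, -3.70178568e+01, -3.08228289e-05,
        7.05790822e-03, -6.82876518e-06]), 'tool_pos': array([0.21568896, 0.58596729, 0.24706119]), 'tool_rot': array([ 0.69592107,  0.1234142 ,  0.69633996, -0.12479365]), 'contact_force': array([-1.28932735,  0.14380587,  0.11027486]), 'ft_torque': array([-0.03851056,  0.02392929,  0.06016064]), 'gripper_width': 1.001162649244147}
{'vfov': 54.713843994785165, 'cx': 274.36800404851596, 'cy': 205.45434310935093, 'rvec': array([ 2.15665281,  1.02589813, -0.410948  ]), 'tvec': array([-0.33388873, -0.22357146,  1.29321805])}
{'vfov': 45.68262482632089, 'cx': 281.10290236869827, 'cy': 215.15886633426564, 'rvec': array([ 2.14903549, -2.18511445,  0.12614223]), 'tvec': array([0.02938758, 0.5138772 , 1.50464323])}
```

View pics/scene0.png

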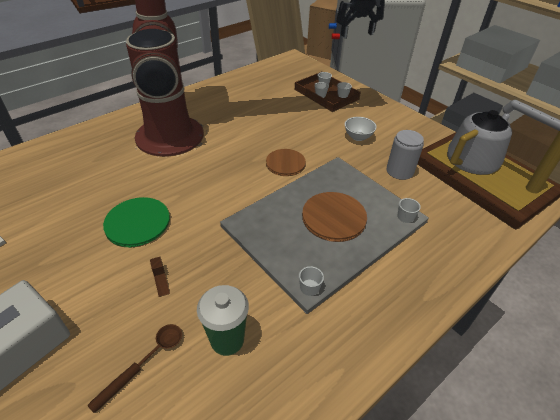

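View pics/top0.png

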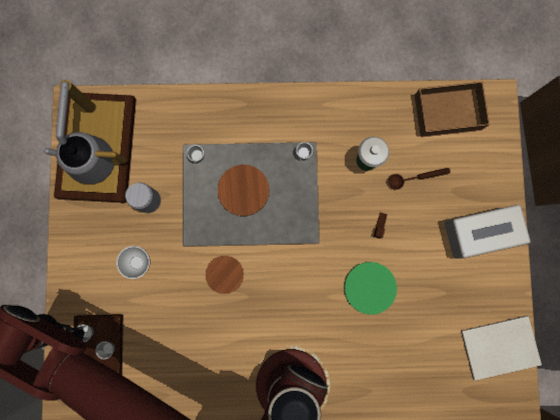

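The scene view shows two brown discs and one green one. In the top view, the candidates for the stand are:
- Brown disc on the plate, at (243,190): the larger one, so this is the stand.
- Smaller brown disc on the table, at (225,274).
- Green disc, at (370,288).

For the wedge, the candidates are the dark piece at (380,225) and the tea spoon at (415,178). The dark piece fits the description. Next I'll measure both and check them in a crop.

```bash
python3 - <<'E'
from h import *
t=cv2.imread('pics/top0.png'); s=cv2.imread('pics/scene0.png')
ct=viewer.calibration('top'); cs=viewer.calibration('scene')
def blob(im,mask,near):
    n,l,st,ce=cv2.connectedComponentsWithStats(mask.astype(np.uint8))
    i=l[near[1],near[0]]; return (l==i)
for name,im,c,roi,seed in(('top',t,ct,(205,155,285,225),(243,190)),('scene',s,cs,(290,180,380,250),(335,215))):
    hsv=cv2.cvtColor(im,cv2.COLOR_BGR2HSV); m=np.zeros(im.shape[:2],bool); x0,y0,x1,y1=roi
    m[y0:y1,x0:x1]=(hsv[...,1]>90)[y0:y1,x0:x1]
    b=blob(im,m,seed); 
    cn=cv2.findContours(b.astype(np.uint8),0,1)[0]; cn=max(cn,key=cv2.contourArea)[:,0]
    P=np.array([ray(c,p,0.034)[:2] for p in cn]); (cx,r)=cv2.minEnclosingCircle(P.astype(np.float32))[0:2]
    el=cv2.fitEllipse((P*1000).astype(np.float32)); print(name,'stand',cx,r,el,b.sum())
# plate corners
for n,c,pts in(('top',ct,[(183,144),(318,143),(319,243),(182,246)]),('scene',cs,[(222,222),(338,160),(427,219),(308,303)])):
    print(n,[ray(c,p,0.02)[:2].round(3).tolist() for p in pts])
for n,c,pts in(('top',ct,[(371,139),(140,185)]),):print([ray(c,p,0.14)[:2].round(3) for p in pts])
a=cv2.resize(t[195:255,345:415],None,fx=8,fy=8,interpolation=cv2.INTER_CUBIC)[:,:560]
b=cv2.resize(s[245:305,130:200],None,fx=8,fy=8,interpolation=cv2.INTER_CUBIC)
cv2.imwrite('pics/wedge0.png',cv2.resize(np.hstack([a[:, :400+80],b[:,:480]]),(800,400)))
# wedge masks
hsv=cv2.cvtColor(t,cv2.COLOR_BGR2HSV); 
m=(hsv[...,2]<105); m[:205]=0;m[245:]=0;m[:,:360]=0;m[:,400:]=0
cn=max(cv2.findContours(m.astype(np.uint8),0,1)[0],key=cv2.contourArea); print('w',cv2.minAreaRect(cn),cv2.boxPoints(cv2.minAreaRect(cn)).tolist())
E
```

```text
top stand (0.594434916973114, 0.13673211634159088) 0.08033490180969238 ((594.4351806640625, 137.0234375), (156.5802764892578, 157.23709106445312), 111.07548522949219) 2088
scene stand (0.5979557037353516, 0.13017651438713074) 0.08543893694877625 ((597.9727172851562, 130.4683380126953), (157.92469787597656, 169.1412811279297), 41.86054611206055) 2550
top [[0.745, 0.325], [0.742, -0.099], [0.427, -0.094], [0.425, 0.326]]
scene [[0.434, -0.092], [0.44, 0.31], [0.746, 0.314], [0.736, -0.083]]
[array([ 0.72 , -0.243]), array([0.595, 0.424])]
w ((379.5094299316406, 225.2169952392578), (11.263565063476562, 25.411701202392578), 15.945395469665527) [[370.603759765625, 235.88681030273438], [377.58489990234375, 211.45285034179688], [388.41510009765625, 214.54718017578125], [381.4339599609375, 238.98114013671875]]
```

View pics/wedge0.png

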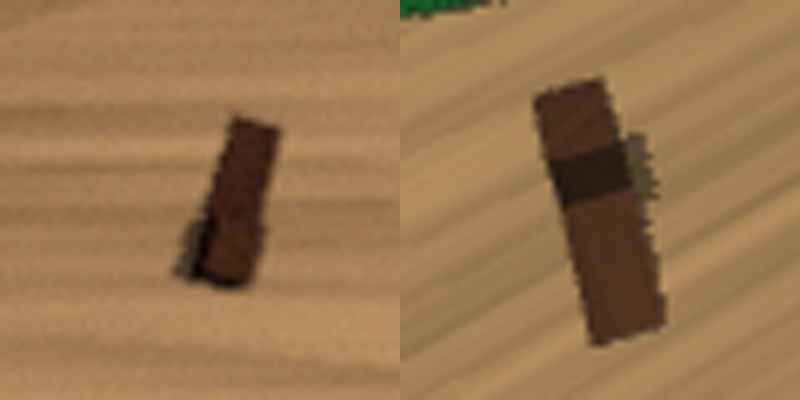

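The crop confirms a dark wedge. In the top view its block is at about (378,235) and its tip at about (383.7,213). In the scene view the tip's lower edge is at (164.2,295.4) and the block top is centred at (156.7,263). I'll turn these into world positions.

```bash
cat >> h.py <<'E'
from scipy.spatial.transform import Rotation as Ro
def Rt(s):
    q=s['tool_rot']; return Ro.from_quat([q[1],q[2],q[3],q[0]]).as_matrix()
def go(p,yaw=None,s=None):
    """tool-frame shift (m) to world TCP p, and turn units so that tool y is at world yaw (deg, mod 180)"""
    s=s or status.state(); R=Rt(s); d=R.T@(np.array(p)-s['tool_pos']); a=np.degrees(np.arctan2(R[1,1],R[0,1]))
    u=0
    if yaw is not None:
        u=-((yaw-a+90)%180-90)/8   # tool x points down: positive turn is negative yaw
    print('t',round(s['time'],2),'tcp',s['tool_pos'].round(4),'yyaw',a.round(1),'F',s['contact_force'].round(2),'w',round(s['gripper_width'],3),'j6',round(s['joint_pos'][5],2),'-> shift',d.round(4),'turn',round(u,3))
E
python3 - <<'E'
from h import *
ct=viewer.calibration('top'); cs=viewer.calibration('scene'); cw=viewer.calibration('wrist')
print('tip',ray(ct,(383.7,213.3),0.001),ray(cs,(164.2,295.4),0)); print('block',ray(cs,(156.7,263),.036))
print('block back top',ray(ct,(379.2-1.5,237.9),.036))
R=cv2.Rodrigues(cw['rvec'])[0]; o=-R.T@cw['tvec']; s=status.state(); print(Rt(s).round(3), 'cam',o, 'in tool',Rt(s).T@(o-s['tool_pos']),(Rt(s).T@R.T).round(2),cw['vfov'],cw['cx'],cw['cy'])
go([0.46,0.05,0.26],90)
E
```

```text
tip [ 0.5179293  -0.30100955  0.001     ] [ 0.51881635 -0.30140597  0.        ]
block [ 0.45958968 -0.28041244  0.036     ]
block back top [ 0.43892155 -0.27223011  0.036     ]
[[-0.001  0.345  0.938]
 [-0.002  0.938 -0.346]
 [-1.    -0.002 -0.   ]] cam [0.14007021 0.61435296 0.3738988 ] in tool [-0.12670971  0.00021613 -0.08079901] [[-0.   -0.31  0.95]
 [ 1.    0.    0.  ]
 [-0.    0.95  0.31]] 65.45513166960737 278.2107474950047 211.20634477350453
t 0.1 tcp [0.2157 0.586  0.2472] yyaw 69.8 F [ 0.45 -0.79 -0.57] w 0.998 j6 -0.12 -> shift [-0.0121 -0.4186  0.4144] turn -2.527
```

Call:
drive_tool([
  [-0.01, -0.327, 0.412, -2.5],
  [-0.01, -0.327, 0.412, -2.5],
  [-0.01, -0.327, 0.412, -2.5],
  [-0.01, -0.327, 0.412, -2.5],
  [-0.01, -0.327, 0.412, -2.5],
  [-0.01, -0.327, 0.412, -2.5],
  [-0.01, -0.327, 0.412, -2.5],
  [-0.01, -0.327, 0.412, -2.5],
  [-0.01, -0.327, 0.412, -2.5],
  [-0.01, -0.327, 0.412, -2.5],
  [-0.01, -0.327, 0.412, -2.5],
  [-0.01, -0.327, 0.412, -2.5],
], fingers=0)

```text
time: 1.3
tool_pos: [0.4908, 0.1343, 0.2579]
tool_rot: [0.707, 0.003, 0.707, -0.003]
contact_force: [-1.4, -0.1, -0.3]
gripper_width: -0.001
```

```bash
cat > stand.py <<'E'
from h import *
import sys
def measure(name):
    c=viewer.calibration('wrist'); im=viewer.grab_frame('wrist'); cv2.imwrite(f'pics/{name}.png',im)
    hsv=cv2.cvtColor(im,cv2.COLOR_BGR2HSV)
    m=((hsv[...,1]>90)&((hsv[...,0]<20)|(hsv[...,0]>170))).astype(np.uint8)
    uv=proj(c,[[0.594,0.137,0.034]])[0]; print('expected px',uv)
    k=np.array([[int(np.clip(uv[0]+dx,0,559)),int(np.clip(uv[1]+dy,0,419))] for dx in(-30,0,30) for dy in(-30,0,30)])
    n,l=cv2.connectedComponents(m); ids=[l[v,u] for u,v in k if l[v,u]]
    i=max(set(ids),key=ids.count); cn=max(cv2.findContours((l==i).astype(np.uint8),0,1)[0],key=cv2.contourArea)[:,0]
    P=np.array([ray(c,p,0.034)[:2] for p in cn])
    # robust circle, fixed radius
    from scipy.optimize import least_squares
    f=least_squares(lambda q:np.hypot(*(P-q[:2]).T)-q[2],[.594,.137,.08],loss='soft_l1',f_scale=.001); print('stand c,r',f.x.round(4),'resid med',np.median(abs(f.fun)).round(5))
    return im,c,f.x
if __name__=='__main__': measure(sys.argv[1]); go([0.523,0.137,0.08],90)
E
python3 stand.py w1
```

```text
expected px [280.8416705  265.71330603]
stand c,r [0.5892 0.1378 0.077 ] resid med 0.00322
t 1.35 tcp [0.4899 0.1359 0.2577] yyaw 89.6 F [-0.7   0.31 -0.13] w -0.001 j6 -1.44 -> shift [0.1777 0.0013 0.0333] turn -0.051
```

View pics/w1.png

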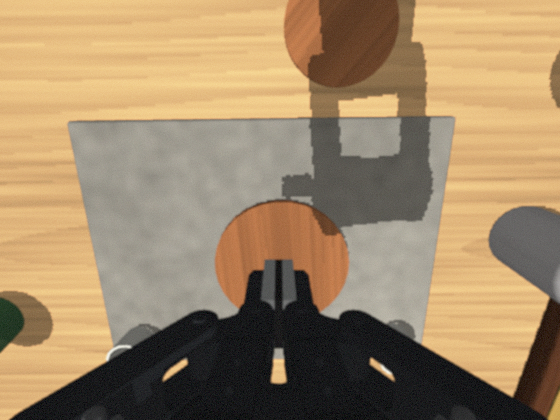

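The wrist view shows the plate's near edge at row ~120 and the stand centred near (282,262), partly hidden by the fingers. The near arc of the rim is clear. I'll move so the camera looks straight down on that near rim for a cleaner fit.

Call:
drive_tool([
  [0, 0, 0.05, 0],
  [0, 0, 0.1, 0],
  [0, 0, 0.1, 0],
  [0, 0, 0.1, 0],
])

```text
time: 1.75
tool_pos: [0.5892, 0.138, 0.2565]
tool_rot: [0.706, 0.001, 0.708, -0.001]
contact_force: [-0.7, -0.4, 0.8]
gripper_width: -0.002
```

```bash
python3 - <<'E'
from h import *
from scipy.optimize import least_squares
c=viewer.calibration('wrist'); im=viewer.grab_frame('wrist'); cv2.imwrite('pics/w2.png',im)
hsv=cv2.cvtColor(im,cv2.COLOR_BGR2HSV)
m=((hsv[...,1]>90)&((hsv[...,0]<20)|(hsv[...,0]>170))).astype(np.uint8)
uv=proj(c,[[0.54,0.137,0.034]])[0]; print(uv)
n,l=cv2.connectedComponents(m); i=l[int(uv[1]),int(uv[0])]
cn=max(cv2.findContours((l==i).astype(np.uint8),0,1)[0],key=cv2.contourArea)[:,0]
P=np.array([ray(c,p,0.034)[:2] for p in cn])
for lim in(.54,.55,.56,.575):
    Q=P[P[:,0]<lim]
    f=least_squares(lambda q:np.hypot(*(Q-q[:2]).T)-.08,[.594,.137],loss='soft_l1',f_scale=.0005); print(lim,len(Q),f.x.round(4),'med',np.median(abs(f.fun)).round(5))
# plate edge, near side x, for check
v=cv2.cvtColor(im,cv2.COLOR_BGR2GRAY)
print(Q[:,0].min())
go([0.524,0.137,0.075],90)
E
```

```text
[276.61049532 136.07309441]
0.54 114 [0.5943 0.1375] med 0.00026
0.55 134 [0.5943 0.1375] med 0.00026
0.56 154 [0.5944 0.1375] med 0.00025
0.575 182 [0.5944 0.1375] med 0.00027
0.5139239589876761
t 1.8 tcp [0.5888 0.138  0.2576] yyaw 89.9 F [-0.24 -0.59  0.32] w 0.002 j6 -1.46 -> shift [ 0.1827 -0.0012 -0.0644] turn -0.017
```

View pics/w2.png

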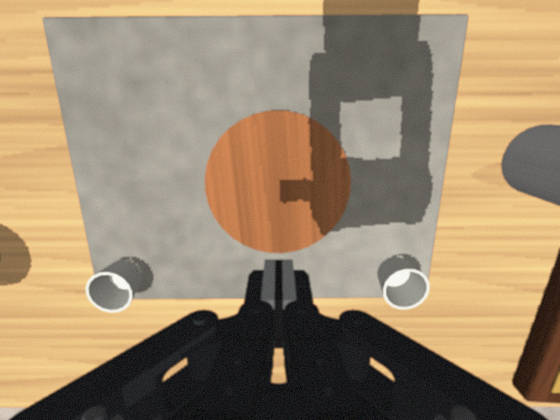

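The stand centre comes out at (0.5944, 0.1375) by the wrist view, and the top view agrees within 1 mm. The picture shows the full disc centred at (278,182), with both cups clear. I'll go down towards the near rim (180°) first.

Call:
drive_tool([
  [0.0, 0, -0.03, 0],
  [0.05, 0, -0.065, 0],
  [0.1, 0, -0.065, 0],
  [0.15, 0, -0.065, 0],
  [0.18, 0, -0.065, 0],
  [0.195, 0, -0.065, 0],
  [0.195, 0, -0.065, 0],
])

```text
time: 2.5
tool_pos: [0.5223, 0.1375, 0.062]
tool_rot: [0.706, 0.001, 0.708, -0.001]
contact_force: [0.1, -0.5, 1.0]
gripper_width: -0.003
```

```bash
cat > rd.py <<'E'
from h import *
def avg(n=6):
    P=[];F=[]
    for i in range(n):
        s=status.state(); P.append(s['tool_pos']);F.append(s['contact_force']); viewer.grab_frame('top')
    print('t',round(s['time'],2),'P',np.mean(P,0).round(5),'sd',np.std(P,0).round(5),'F',np.mean(F,0).round(2),'sd',np.std(F,0).round(2))
    return np.mean(P,0),np.mean(F,0)
if __name__=='__main__': avg(); go([0.5244,.1375,.05],90)
E
python3 rd.py
```

```text
t 2.75 P [0.52546 0.13756 0.06529] sd [1.63e-03 6.00e-05 1.69e-03] F [ 0.11 -0.13  0.16] sd [0.56 0.5  0.43]
t 2.8 tcp [0.5264 0.1374 0.066 ] yyaw 89.8 F [-0.75  0.63  0.92] w -0.004 j6 -1.45 -> shift [ 0.016   0.0001 -0.0021] turn -0.026
```

Call:
drive_tool([
  [0.004, 0, -0.001, 0],
  [0.008, 0, -0.001, 0],
  [0.01, 0, -0.001, 0],
  [0.01, 0, -0.001, 0],
  [0.01, 0, -0.001, 0],
])

```text
time: 3.3
tool_pos: [0.5234, 0.1371, 0.053]
tool_rot: [0.707, 0.001, 0.707, -0.001]
contact_force: [-0.9, 0.2, -0.8]
gripper_width: 0.005
```

```bash
python3 rd.py
```

```text
t 3.55 P [0.52361 0.13714 0.05328] sd [9.0e-05 3.0e-05 1.4e-04] F [ 0.23  0.07 -0.23] sd [0.53 0.2  0.69]
t 3.6 tcp [0.5237 0.1372 0.0534] yyaw 89.8 F [-0.08 -0.7  -0.11] w 0.0 j6 -1.45 -> shift [0.0034 0.0003 0.0007] turn -0.027
```

Call:
drive_tool([
  [0.001, 0, 0, 0],
  [0.002, 0, 0, 0],
  [0.003, 0, 0, 0],
  [0.004, 0, 0, 0],
  [0.004, 0, 0, 0],
  [0.004, 0, 0, 0],
])

```text
time: 4.2
tool_pos: [0.5235, 0.1372, 0.0493]
tool_rot: [0.707, 0.001, 0.707, -0.001]
contact_force: [-0.7, 0.0, 1.8]
gripper_width: -0.001
```

```bash
python3 rd.py
```

```text
t 4.45 P [0.52357 0.13719 0.04936] sd [3.e-05 1.e-05 2.e-05] F [-1.01  0.13  1.23] sd [0.8  0.09 0.45]
t 4.5 tcp [0.5236 0.1372 0.0494] yyaw 89.8 F [-0.67  0.37  1.94] w 0.005 j6 -1.45 -> shift [-0.0006  0.0003  0.0008] turn -0.027
```

Call:
drive_tool([
  [0.001, 0, 0, 0],
  [0.002, 0, 0, 0],
  [0.003, 0, 0, 0],
  [0.003, 0, 0, 0],
  [0.003, 0, 0, 0],
])

```text
time: 5.0
tool_pos: [0.5237, 0.1372, 0.0475]
tool_rot: [0.707, 0.001, 0.707, -0.001]
contact_force: [-5.8, -0.2, 9.4]
gripper_width: -0.003
```

```bash
python3 rd.py
```

```text
t 5.25 P [0.52373 0.13722 0.04757] sd [2.e-05 1.e-05 2.e-05] F [-5.48 -0.14  9.5 ] sd [0.66 0.52 0.51]
t 5.3 tcp [0.5237 0.1372 0.0476] yyaw 89.8 F [-4.56  0.07  8.7 ] w 0.002 j6 -1.45 -> shift [-0.0024  0.0003  0.0007] turn -0.026
```

Call:
drive_tool([
  [0, 0, 0, 0],
  [0, 0, 0, 0],
  [0, 0, 0, 0],
  [0, 0, 0, 0],
  [0, 0, 0, 0],
  [0, 0, 0, 0],
  [-0.001, 0, 0, 0],
  [-0.003, 0, 0, 0],
  [-0.006, 0, 0, 0],
  [-0.009, 0, 0, 0],
  [-0.009, 0, 0, 0],
])

```text
time: 6.4
tool_pos: [0.5238, 0.1371, 0.0556]
tool_rot: [0.707, 0.001, 0.707, -0.001]
contact_force: [0.3, 0.1, 0.2]
gripper_width: 0.003
```

```bash
python3 - <<'E'
from rd import *
avg(3)
for th in(130,230): go([.5944+.07*np.cos(np.radians(th)),.1375+.07*np.sin(np.radians(th)),.0535],90)
E
```

```text
t 6.5 P [0.52366 0.13711 0.05542] sd [0.00013 0.      0.00017] F [-0.1  -0.23 -0.34] sd [0.3  0.35 0.42]
t 6.55 tcp [0.5234 0.1371 0.0551] yyaw 89.8 F [ 0.21 -1.05  0.61] w 0.001 j6 -1.45 -> shift [0.0016 0.0541 0.0258] turn -0.027
t 6.55 tcp [0.5234 0.1371 0.0551] yyaw 89.8 F [ 0.21 -1.05  0.61] w 0.001 j6 -1.45 -> shift [ 0.0016 -0.0531  0.0262] turn -0.027
```

Call:
drive_tool([
  [0, 0.03, 0.013, 0],
  [0, 0.054, 0.026, 0],
  [0, 0.054, 0.026, 0],
  [0.003, 0.054, 0.026, 0],
  [0.004, 0.054, 0.026, 0],
  [0.005, 0.054, 0.026, 0],
  [0.006, 0.054, 0.026, 0],
  [0.006, 0.054, 0.026, 0],
])

```text
time: 7.35
tool_pos: [0.5494, 0.1905, 0.0491]
tool_rot: [0.707, 0.001, 0.707, -0.002]
contact_force: [-1.0, -0.7, 0.4]
gripper_width: -0.004
```

```bash
python3 rd.py
```

```text
t 7.6 P [0.54973 0.1907  0.04934] sd [0.00017 0.00013 0.00012] F [-0.47 -0.38  0.94] sd [0.55 0.28 0.46]
t 7.65 tcp [0.5499 0.1909 0.0494] yyaw 89.8 F [-0.5  -0.53  1.41] w -0.002 j6 -1.36 -> shift [-0.0006 -0.0535 -0.0253] turn -0.027
```

Call:
drive_tool([
  [0.001, 0, 0, 0],
  [0.002, 0, 0, 0],
  [0.003, 0, 0, 0],
  [0.003, 0, 0, 0],
  [0.003, 0, 0, 0],
])

```text
time: 8.15
tool_pos: [0.5499, 0.1912, 0.0475]
tool_rot: [0.707, 0.001, 0.707, -0.001]
contact_force: [-4.7, -1.6, 8.8]
gripper_width: 0.001
```

```bash
python3 rd.py
```

```text
t 8.4 P [0.54985 0.19119 0.04747] sd [1.e-05 1.e-05 2.e-05] F [-4.18 -1.04  8.63] sd [0.65 0.54 0.33]
t 8.45 tcp [0.5499 0.1912 0.0475] yyaw 89.8 F [-5.41 -0.62  8.24] w -0.001 j6 -1.36 -> shift [-0.0025 -0.0538 -0.0253] turn -0.025
```

Call:
drive_tool([
  [0, 0, 0, 0],
  [0, 0, 0, 0],
  [0, 0, 0, 0],
  [0, 0, 0, 0],
  [-0.001, 0, 0, 0],
  [-0.003, 0, 0, 0],
  [-0.006, 0, 0, 0],
  [-0.04, 0, 0, 0],
  [-0.09, 0, 0, 0],
  [-0.14, 0, 0, 0],
  [-0.19, 0, 0, 0],
  [-0.2, 0, 0, 0],
])

```text
time: 9.65
tool_pos: [0.5529, 0.1918, 0.2548]
tool_rot: [0.712, 0.002, 0.703, -0.0]
contact_force: [0.0, -0.4, 0.4]
gripper_width: 0.002
```

Call:
drive_tool([
  [0, -0.05, 0, 0.6],
  [0, -0.1, 0, 1.2],
  [0, -0.498, -0.015, 2.4],
  [0, -0.498, -0.015, 2.4],
  [0, -0.498, -0.015, 2.4],
  [0, -0.498, -0.015, 2.4],
  [0, -0.498, -0.015, 2.4],
  [0, -0.498, -0.015, 2.4],
  [0, -0.498, -0.015, 2.4],
  [0, -0.498, -0.015, 2.4],
  [0, -0.498, -0.015, 2.4],
  [0, -0.498, -0.015, 2.4],
], fingers=0.06)

```text
time: 10.85
tool_pos: [0.5323, -0.3077, 0.2451]
tool_rot: [0.696, 0.12, 0.697, -0.12]
contact_force: [0.2, 1.1, 0.1]
gripper_width: 0.706
```

```bash
python3 - <<'E'
from h import *
viewer.grab_frame('top'); viewer.grab_frame('top')
c=viewer.calibration('wrist'); im=viewer.grab_frame('wrist'); cv2.imwrite('pics/w3.png',im)
a=np.radians(-19.4)
def P(x,y,z): return [.4596+x*np.cos(a)-y*np.sin(a),-.2804+x*np.sin(a)+y*np.cos(a),z]
print(proj(c,[P(.065,0,0),P(0,0,.036),P(-.015,.012,.036),P(-.015,-.012,.036),P(.015,.012,.036),P(.015,-.012,.036)]).round(0).tolist())
u,v=proj(c,[P(.02,0,.01)])[0].astype(int); x0,y0=max(u-70,0),max(v-70,0); print(x0,y0)
cv2.imwrite('pics/w3c.png',cv2.resize(im[y0:y0+140,x0:x0+140],(560,560),interpolation=cv2.INTER_CUBIC))
go(P(0,0,.1),70.6)
E
```

```text
[[277.0, 166.0], [277.0, 107.0], [290.0, 91.0], [265.0, 91.0], [289.0, 123.0], [265.0, 123.0]]
207 56
t 11.0 tcp [ 0.533  -0.3056  0.2459] yyaw 70.7 F [-0.48  0.05 -0.08] w 0.704 j6 -1.88 -> shift [ 0.1459 -0.0006 -0.0775] turn 0.008
```

View pics/w3c.png

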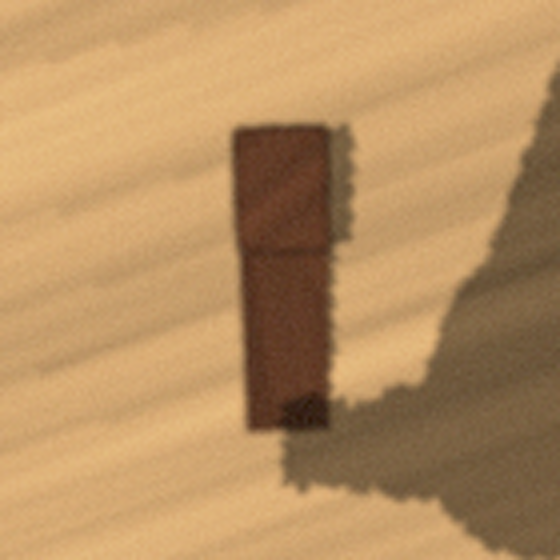

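In the crop (4x, offset 207,56) the block's top face has corners at about (234,128), (328,127), (330,247) and (241,249). The tip edge runs from (249,430) to (330,430).

```bash
python3 - <<'E'
from h import *
c=viewer.calibration('wrist')
f=lambda x,y,z: ray(c,(207+x/4-.4,56+y/4-.4),z)
b=[f(234,128,.036),f(328,127,.036),f(330,247,.036),f(241,249,.036)]
t=[f(249,430,.001),f(330,430,.001)]
B=np.mean(b,0);T=np.mean(t,0); print(np.round(b,4).tolist(),np.round(t,4).tolist()); print(B,T,np.linalg.norm((T-B)[:2]),np.degrees(np.arctan2(*(T-B)[1::-1])))
s=np.array(b); print([np.linalg.norm(s[i]-s[i-1]).round(4) for i in range(4)])
for p in(b[0],b[1],b[2],b[3]):
    pass
print('axis from block sides',[np.degrees(np.arctan2(*(q-p)[1::-1])).round(1) for p,q in((b[0],b[3]),(b[1],b[2]))])
go([B[0],B[1],.1],None)
E
```

```text
[[0.4388, -0.2854, 0.036], [0.4461, -0.2639, 0.036], [0.4726, -0.2724, 0.036], [0.4657, -0.2934, 0.036]] [[0.5142, -0.3097, 0.001], [0.5218, -0.2879, 0.001]]
[ 0.45580249 -0.27877759  0.036     ] [ 0.51798386 -0.29877012  0.001     ] 0.06531634016176861 -17.823618087529788
[np.float64(0.0281), np.float64(0.0227), np.float64(0.0278), np.float64(0.0221)]
axis from block sides [np.float64(-16.5), np.float64(-17.7)]
t 11.0 tcp [ 0.533  -0.3056  0.2459] yyaw 70.7 F [-0.48  0.05 -0.08] w 0.704 j6 -1.88 -> shift [ 0.1459 -0.0003 -0.0817] turn 0
```

Call:
drive_tool([
  [0, 0, -0.045, -0.19],
  [0.04, 0, -0.0805, -0.19],
  [0.09, 0, -0.0805, -0.19],
  [0.13, 0, -0.0805, -0.19],
  [0.165, 0, -0.0805, -0.19],
  [0.19, 0, -0.0805, -0.19],
  [0.205, 0, -0.0805, -0.19],
  [0.215, 0, -0.0805, -0.19],
  [0.22, 0, -0.0805, -0.19],
  [0.223, 0, -0.0805, -0.19],
  [0.223, 0, -0.0805, -0.19],
])

```text
time: 12.1
tool_pos: [0.4576, -0.2805, 0.0241]
tool_rot: [0.699, 0.11, 0.698, -0.11]
contact_force: [0.6, 0.1, 0.9]
gripper_width: 0.704
```

```bash
python3 - <<'E'
from rd import *
avg(3); go([.457,-.279,.0205],72.2)
E
```

```text
t 12.2 P [ 0.45766 -0.28063  0.02427] sd [3.0e-05 7.0e-05 1.1e-04] F [0.05 0.08 0.28] sd [0.42 0.29 0.54]
t 12.25 tcp [ 0.4576 -0.2807  0.0243] yyaw 72.1 F [-0.24  0.57  0.83] w 0.704 j6 -1.95 -> shift [ 0.0038  0.0014 -0.0011] turn -0.012
```

Call:
drive_tool([
  [0.002, 0.0015, -0.001, 0],
  [0.0025, 0.0015, -0.001, 0],
  [0.0025, 0.0015, -0.001, 0],
])

```text
time: 12.55
tool_pos: [0.4564, -0.2783, 0.0208]
tool_rot: [0.698, 0.11, 0.699, -0.11]
contact_force: [0.5, -0.2, -0.4]
gripper_width: 0.703
```

Call:
drive_tool([
  [0, 0, 0, 0],
  [0, 0, 0, 0],
  [0, 0, 0, 0],
  [0, 0, 0, 0],
  [0, 0, 0, 0],
  [0, 0, 0, 0],
  [0, 0, 0, 0],
  [0, 0, 0, 0],
], fingers=0.0)

```text
time: 13.35
tool_pos: [0.4567, -0.2786, 0.021]
tool_rot: [0.699, 0.11, 0.698, -0.11]
contact_force: [-0.1, -1.8, 2.2]
gripper_width: 0.27
```

```bash
python3 - <<'E'
from rd import *
avg(3)
th=np.radians(153); u=np.array([np.cos(th),np.sin(th)]); C=np.array([.5944,.1375])
p=C+u*(.08+.047+.025); print('pre',p)
go([p[0],p[1],.12],180-27-90)
E
```

```text
t 13.45 P [ 0.45672 -0.27859  0.02104] sd [1.e-05 2.e-05 1.e-05] F [ 0.15 -0.78  2.18] sd [0.37 0.71 0.03]
pre [0.45896701 0.20650656]
t 13.5 tcp [ 0.4567 -0.2786  0.021 ] yyaw 72.1 F [ 0.7  -0.36  2.95] w 0.272 j6 -1.95 -> shift [-0.0992  0.4623 -0.1469] turn 1.138
```

Call:
drive_tool([
  [-0.01, 0, 0, 0],
  [-0.04, 0, 0, 0],
  [-0.08, 0, 0, 0.3],
  [-0.1, 0.04, -0.01, 1.14],
  [-0.1, 0.462, -0.147, 1.14],
  [-0.1, 0.462, -0.147, 1.14],
  [-0.1, 0.462, -0.147, 1.14],
  [-0.1, 0.462, -0.147, 1.14],
  [-0.1, 0.462, -0.147, 1.14],
  [-0.1, 0.462, -0.147, 1.14],
  [-0.1, 0.462, -0.147, 1.14],
  [-0.1, 0.462, -0.147, 1.14],
])

```text
time: 14.7
tool_pos: [0.4577, 0.1648, 0.1211]
tool_rot: [0.688, 0.165, 0.688, -0.165]
contact_force: [0.6, -0.3, -0.1]
gripper_width: 0.273
```

```bash
python3 - <<'E'
from rd import *
avg(4); go([.459,.2065,.05],63)
E
```

```text
t 14.85 P [0.45745 0.16724 0.12106] sd [0.00026 0.00254 0.00017] F [-0.81  0.61 -0.63] sd [1.39 1.84 0.5 ]
t 14.9 tcp [0.4579 0.1637 0.1206] yyaw 63.2 F [-0.15 -0.16 -1.52] w 0.271 j6 -0.91 -> shift [ 0.0706  0.0387 -0.0183] turn 0.02
```

Call:
drive_tool([
  [0, 0.0387, -0.018, 0.02],
  [0.02, 0.0387, -0.018, 0.02],
  [0.04, 0.0387, -0.018, 0.02],
  [0.055, 0.0387, -0.018, 0.02],
  [0.065, 0.0387, -0.018, 0.02],
  [0.068, 0.0387, -0.018, 0.02],
  [0.068, 0.0387, -0.018, 0.02],
])

```text
time: 15.6
tool_pos: [0.4602, 0.2048, 0.0526]
tool_rot: [0.687, 0.166, 0.687, -0.167]
contact_force: [0.1, -0.8, -0.3]
gripper_width: 0.273
```

```bash
python3 - <<'E'
from rd import *
avg(4); go([.459,.2065,.0425],63)
c=viewer.calibration('wrist'); im=viewer.grab_frame('wrist'); cv2.imwrite('pics/w4.png',im)
t=viewer.grab_frame('scene'); cv2.imwrite('pics/s4.png',t)
h=np.zeros((600,800,3),np.uint8); h[:420,:400]=im[:,80:480]; h[:400,400:]=cv2.resize(t[140:290,260:410],(400,400),interpolation=cv2.INTER_CUBIC); cv2.imwrite('pics/w4c.png',h[:420])
E
```

```text
t 15.75 P [0.4607  0.20516 0.05332] sd [0.00031 0.00024 0.00047] F [-0.09 -0.17 -0.6 ] sd [0.44 0.53 0.36]
t 15.8 tcp [0.461  0.2055 0.0538] yyaw 62.8 F [-0.81 -0.4  -1.49] w 0.272 j6 -0.82 -> shift [ 0.0113 -0.     -0.0022] turn -0.023
```

View pics/w4c.png

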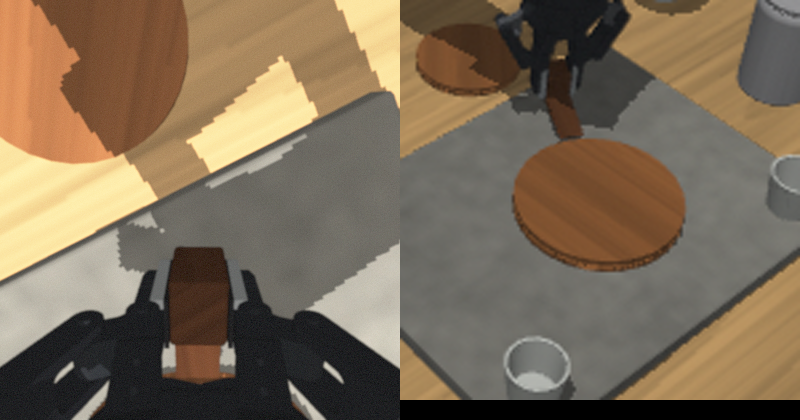

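Left panel, the wrist view: the block is in the jaws and the nose tip edge is at about full px (279,345). Right panel, the scene view: the tip is at about (323,191.7), just short of the stand's rim, with the wedge upright.

```bash
python3 - <<'E'
from h import *
s=status.state(); c=viewer.calibration('wrist'); cs=viewer.calibration('scene')
p=s['tool_pos']; R=Rt(s); a=R[:,2]; y=R[:,1]
print('tool z yaw',np.degrees(np.arctan2(a[1],a[0])),'tool x',R[:,0].round(4))
for n,q in(('wrist top edge',ray(c,(279,345),p[2]-.019)),('scene low',ray(cs,(323,191.7),p[2]-.021))): print(n,q,'ahead',(q-p)@a,'side',(q-p)@y)
C=np.array([.5944,.1375,0]); d=(C-p); print('centre ahead',d@a,'side',d@y)
go([.5944+.152*np.cos(np.radians(153)),.1375+.152*np.sin(np.radians(153)),.0425],63)
E
```

```text
tool z yaw -27.170362205851504 tool x [ 1.4e-03  4.0e-04 -1.0e+00]
wrist top edge [0.49988801 0.18629596 0.03459517] ahead 0.043621246576930166 side 0.0007257545062218983
scene low [0.51951029 0.1697766  0.03259517] ahead 0.0686195388025614 side -0.005012387305903251
centre ahead 0.1499503266063953 side 0.00043922889066644853
t 15.9 tcp [0.4607 0.2056 0.0536] yyaw 62.8 F [-0.77 -0.24 -1.26] w 0.274 j6 -0.82 -> shift [ 0.0111  0.     -0.002 ] turn -0.021
```

Call:
drive_tool([
  [0.003, 0, -0.002, 0],
  [0.006, 0, -0.002, 0],
  [0.009, 0, -0.002, 0],
  [0.011, 0, -0.002, 0],
  [0.012, 0, -0.002, 0],
  [0.012, 0, -0.002, 0],
  [0.012, 0, -0.002, 0],
])

```text
time: 16.6
tool_pos: [0.4585, 0.2064, 0.041]
tool_rot: [0.687, 0.166, 0.687, -0.166]
contact_force: [-2.0, -0.3, 2.8]
gripper_width: 0.27
```

```bash
python3 - <<'E'
from rd import *
p,_=avg(4); go([.459,.2065,.041],63)
s=status.state(); R=Rt(s)
c=viewer.calibration('wrist'); im=viewer.grab_frame('wrist'); cv2.imwrite('pics/w5.png',im)
t=viewer.grab_frame('scene'); cv2.imwrite('pics/s5.png',t)
for v in(375,380,385): q=ray(c,(278,v),p[2]-.019); print(v,'ahead',(q-p)@R[:,2],(q-p)@R[:,1])
h=np.zeros((600,800,3),np.uint8); h[:]=0; h[:600,:400]=cv2.resize(im[300:420,240:320],(400,600),interpolation=cv2.INTER_CUBIC); h[:600,400:]=cv2.resize(t[155:215,300:340],(400,600),interpolation=cv2.INTER_CUBIC); cv2.imwrite('pics/w5c.png',h)
E
```

```text
t 16.75 P [0.45851 0.20637 0.04104] sd [1.e-05 0.e+00 1.e-05] F [-1.59 -0.2   2.58] sd [0.39 0.25 0.27]
t 16.8 tcp [0.4585 0.2064 0.041 ] yyaw 62.8 F [-1.65 -0.1   2.76] w 0.27 j6 -0.82 -> shift [0.     0.0004 0.0004] turn -0.022
375 ahead 0.06408613398402137 0.00018506707871270947
380 ahead 0.06765202523720751 0.0001862419721036143
385 ahead 0.07126147309025388 0.00018743121656636472
```

View pics/w5c.png

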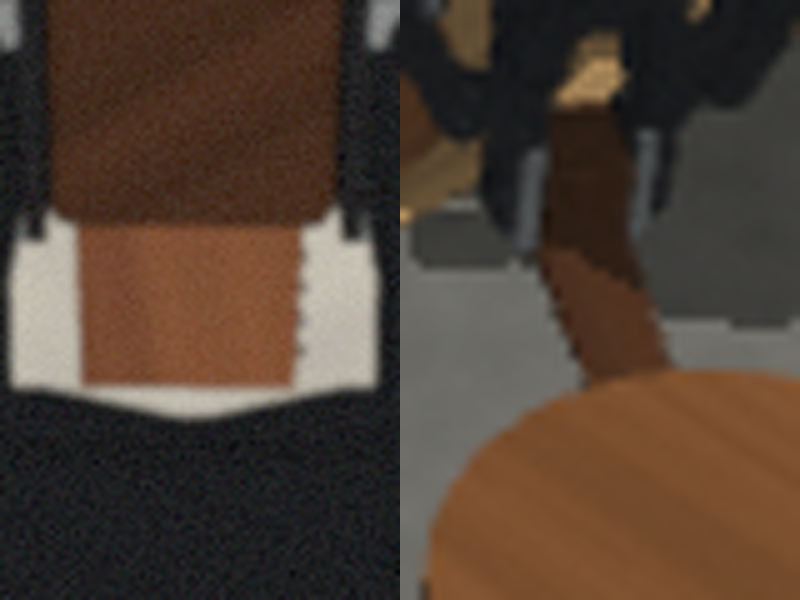

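The tip edge shows at wrist row ~377, which puts it 65.5 mm ahead of the TCP on the axis. The wedge is down on the plate and the tip is about 7 mm short of the rim. About 25 mm of slide is expected, so I'll do the first 19 mm now.

Call:
drive_tool([
  [0, 0, 0.003, 0],
  [0, 0, 0.006, 0],
  [0, 0, 0.009, 0],
  [0, 0, 0.012, 0],
  [0, 0, 0.015, 0],
  [0, 0, 0.017, 0],
  [0, 0, 0.018, 0],
  [0, 0, 0.019, 0],
  [0, 0, 0.019, 0],
  [0, 0, 0.019, 0],
])

```text
time: 17.9
tool_pos: [0.4757, 0.1976, 0.041]
tool_rot: [0.687, 0.166, 0.687, -0.166]
contact_force: [-1.8, 1.4, 4.1]
gripper_width: 0.272
```

```bash
cat > sl.py <<'E'
from rd import *
p,F=avg(5); C=np.array([.5944,.1375]); d=C-p[:2]; a=Rt(status.state())[:2,2]
print('dist',np.hypot(*d).round(4),'tip in under rim mm',(80-1000*np.hypot(*d)+65.3).round(2),'side',(d@Rt(status.state())[:2,1]*1000).round(2),'F along',(F[:2]@a).round(2))
E
python3 sl.py
```

```text
t 18.1 P [0.4757  0.1976  0.04103] sd [1.e-05 1.e-05 1.e-05] F [-1.76  0.89  5.04] sd [0.14 0.42 0.52]
dist 0.1331 tip in under rim mm 12.25 side 0.75 F along -1.97
```

Call:
drive_tool([
  [-0.0003, 0, 0.001, 0],
  [-0.0004, 0.0003, 0.002, 0],
  [-0.0004, 0.0005, 0.003, 0],
  [-0.0004, 0.0005, 0.004, 0],
  [-0.0004, 0.0005, 0.004, 0],
  [-0.0004, 0.0005, 0.004, 0],
])

```text
time: 18.75
tool_pos: [0.4792, 0.1961, 0.041]
tool_rot: [0.687, 0.166, 0.687, -0.166]
contact_force: [-1.1, 1.1, 2.4]
gripper_width: 0.269
```

```bash
python3 sl.py
```

```text
t 18.95 P [0.47918 0.19611 0.04104] sd [2.e-05 1.e-05 2.e-05] F [-0.52  0.51  1.87] sd [0.69 0.58 0.63]
dist 0.1293 tip in under rim mm 16.03 side 0.48 F along -0.7
```

Force along the slide is still only friction. I'll go on in 1 mm steps.

Call:
drive_tool([
  [0, 0, 0.0005, 0],
  [0, 0, 0.001, 0],
  [0, 0, 0.001, 0],
  [0, 0, 0.001, 0],
])

```text
time: 19.4
tool_pos: [0.4799, 0.1957, 0.041]
tool_rot: [0.687, 0.166, 0.687, -0.166]
contact_force: [-0.3, 1.3, 1.1]
gripper_width: 0.271
```

```bash
python3 sl.py
```

```text
t 19.6 P [0.47988 0.1957  0.04105] sd [0.e+00 1.e-05 1.e-05] F [-0.6  0.4  0.7] sd [0.39 0.73 0.27]
dist 0.1285 tip in under rim mm 16.84 side 0.52 F along -0.71
```

Call:
drive_tool([
  [0, 0, 0.0005, 0],
  [0, 0, 0.001, 0],
  [0, 0, 0.001, 0],
  [0, 0, 0.001, 0],
])

```text
time: 20.05
tool_pos: [0.4808, 0.1952, 0.0411]
tool_rot: [0.687, 0.166, 0.687, -0.166]
contact_force: [-0.4, 0.7, -0.5]
gripper_width: 0.271
```

```bash
python3 sl.py
```

```text
t 20.25 P [0.48081 0.19526 0.04109] sd [1.e-05 2.e-05 2.e-05] F [ 0.43 -0.   -0.89] sd [0.48 0.37 0.52]
dist 0.1274 tip in under rim mm 17.87 side 0.49 F along 0.39
```

Call:
drive_tool([
  [0.0004, 0, 0.0, 0],
  [0.0004, 0, 0.0005, 0],
  [0.0004, 0, 0.0008, 0],
  [0.0004, 0, 0.0008, 0],
])

```text
time: 20.7
tool_pos: [0.4815, 0.1952, 0.041]
tool_rot: [0.687, 0.166, 0.687, -0.166]
contact_force: [-3.2, 1.3, 2.5]
gripper_width: 0.273
```

```bash
python3 sl.py; python3 - <<'E'
from h import *
t=viewer.grab_frame('scene'); cv2.imwrite('pics/s6.png',t)
d=cv2.absdiff(t,cv2.imread('pics/s5.png')).sum(2)[190:245,300:372]; print('stand change',d[10:].mean(),(d[10:]>60).sum())
E
```

```text
t 20.9 P [0.48151 0.19516 0.04102] sd [1.e-05 1.e-05 1.e-05] F [-3.15  1.54  3.78] sd [0.33 0.27 0.77]
dist 0.1268 tip in under rim mm 18.54 side 0.26 F along -3.5
stand change 1.9049382716049383 0
```

Call:
drive_tool([
  [-0.0003, 0, -0.0002, 0],
  [-0.0003, 0, -0.0002, 0],
])

```text
time: 21.2
tool_pos: [0.4815, 0.1952, 0.041]
tool_rot: [0.687, 0.166, 0.687, -0.166]
contact_force: [-3.4, 3.0, 2.9]
gripper_width: 0.269
```

Call:
drive_tool([
  [0, 0, 0, 0],
  [0, 0, 0, 0],
  [0, 0, 0, 0],
  [0, 0, 0, 0],
  [0, 0, 0, 0],
  [-0.01, 0, 0, 0],
  [-0.03, 0, 0, 0],
  [-0.06, 0, 0, 0],
  [-0.1, 0, 0, 0],
  [-0.14, 0, 0, 0],
  [-0.18, 0, 0, 0],
  [-0.18, 0, 0, 0],
], fingers=0.055)

```text
time: 22.4
tool_pos: [0.485, 0.196, 0.2298]
tool_rot: [0.692, 0.168, 0.683, -0.164]
contact_force: [-0.4, -0.1, 0.8]
gripper_width: 0.646
```

Call:
drive_tool([
  [0, 0, 0.04, 0],
  [0, 0, 0.08, 0],
  [0, 0, 0.09, 0],
  [0, 0, 0.09, 0],
  [0, 0, 0.09, 0],
  [0, 0, 0.09, 0],
], fingers=0)

```text
time: 23.0
tool_pos: [0.5604, 0.1546, 0.2209]
tool_rot: [0.687, 0.166, 0.688, -0.166]
contact_force: [-0.1, -0.2, 0.5]
gripper_width: 0.003
```

```bash
cat > chk.py <<'E'
from h import *
import sys
from scipy.optimize import least_squares
viewer.grab_frame('top')
c=viewer.calibration('wrist'); im=viewer.grab_frame('wrist'); cv2.imwrite(f'pics/{sys.argv[1]}.png',im)
th=np.radians(152.8); u=np.array([np.cos(th),np.sin(th)]); C=np.array([.5944,.1375])
k=lambda r,z:[*(C+u*r),z]
print('px of exp. rim/blockfront/back',proj(c,[k(.08,.034),k(.112,.056),k(.142,.056),k(0,.034)]).round(1).tolist())
go(k(.069,.055),90)
E
python3 chk.py w7
```

```text
px of exp. rim/blockfront/back [[278.2, 146.8], [278.3, 112.1], [278.4, 74.1], [278.0, 225.7]]
t 23.1 tcp [0.5606 0.1546 0.2211] yyaw 62.9 F [-0.04 -0.03  0.77] w 0.002 j6 -0.96 -> shift [ 0.1661  0.0003 -0.0311] turn -3.389
```

View pics/w7.png

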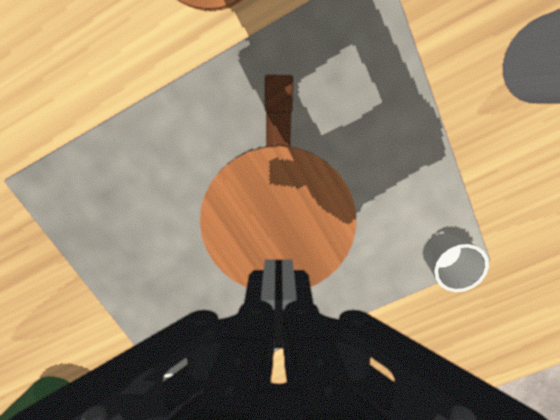

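The wedge lies straight on the radius. Its block back is at row 74, its front at ~112 and the rim at 146, all as expected, and the stand has not moved. Now the proof press above the wedge.

Call:
drive_tool([
  [0, 0, -0.028, 0],
  [0.04, 0, -0.028, 0],
  [0.08, 0, -0.028, 0],
  [0.115, 0, -0.028, 0],
  [0.14, 0, -0.028, 0],
  [0.152, 0, -0.028, 0],
  [0.16, 0, -0.028, 0],
  [0.163, 0, -0.028, 0],
  [0.163, 0, -0.028, 0],
  [0.163, 0, -0.028, 0],
])

```text
time: 24.1
tool_pos: [0.5377, 0.1669, 0.0596]
tool_rot: [0.688, 0.166, 0.686, -0.166]
contact_force: [-0.5, -0.0, 0.8]
gripper_width: 0.004
```

```bash
python3 rd.py
```

```text
t 24.35 P [0.53736 0.16688 0.05926] sd [2.5e-04 6.0e-05 3.3e-04] F [-0.18 -0.21  0.14] sd [0.29 0.38 0.47]
t 24.4 tcp [0.5368 0.1668 0.0586] yyaw 62.8 F [-0.14  0.41  0.86] w -0.005 j6 -0.93 -> shift [ 0.0085 -0.0317  0.0023] turn -3.397
```

Call:
drive_tool([
  [0.003, 0, -0.0015, 0],
  [0.005, 0, -0.0015, 0],
  [0.006, 0, -0.0015, 0],
  [0.007, 0, -0.0015, 0],
  [0.008, 0, -0.0015, 0],
  [0.0085, 0, -0.0015, 0],
  [0.0085, 0, -0.0015, 0],
])

```text
time: 25.1
tool_pos: [0.5351, 0.1674, 0.0509]
tool_rot: [0.687, 0.166, 0.688, -0.166]
contact_force: [-6.3, -1.1, 10.1]
gripper_width: 0.005
```

```bash
python3 rd.py
```

```text
t 25.35 P [0.53508 0.16745 0.05088] sd [1.e-05 2.e-05 2.e-05] F [-5.2  -0.96  9.24] sd [0.53 0.25 0.49]
t 25.4 tcp [0.5351 0.1675 0.0509] yyaw 62.8 F [-4.84 -0.87  8.89] w -0.002 j6 -0.93 -> shift [ 0.0009 -0.0315  0.0042] turn -3.396
```

At 9 N the TCP stays at 50.9 mm, which is the level-top height. It was 47.5 mm when the stand rocked, so it no longer rocks. I'll hold for over a second, then lift clear.

Call:
drive_tool([
  [0, 0, 0, 0],
  [0, 0, 0, 0],
  [0, 0, 0, 0],
  [0, 0, 0, 0],
  [0, 0, 0, 0],
  [0, 0, 0, 0],
  [0, 0, 0, 0],
  [0, 0, 0, 0],
  [0, 0, 0, 0],
  [0, 0, 0, 0],
  [0, 0, 0, 0],
  [0, 0, 0, 0],
])

```text
time: 26.6
tool_pos: [0.5351, 0.1675, 0.0509]
tool_rot: [0.687, 0.166, 0.688, -0.166]
contact_force: [-5.2, -1.7, 9.1]
gripper_width: 0.003
```

Call:
drive_tool([
  [-0.001, 0, 0, 0],
  [-0.003, 0, 0, 0],
  [-0.01, 0, 0, 0],
  [-0.03, 0, 0, 0],
  [-0.07, 0, 0, 0],
  [-0.12, 0, 0, 0],
  [-0.17, 0, 0, 0],
  [-0.17, 0, 0.03, 0],
  [-0.17, 0, 0.03, 0],
  [-0.17, 0, 0.03, 0],
])

```text
time: 27.6
tool_pos: [0.5617, 0.1535, 0.2193]
tool_rot: [0.687, 0.166, 0.688, -0.166]
contact_force: [-0.2, 0.2, -0.1]
gripper_width: -0.0
```

```bash
python3 chk.py w8; python3 - <<'E'
from h import *
from scipy.optimize import least_squares
c=viewer.calibration('wrist'); im=cv2.imread('pics/w8.png')
hsv=cv2.cvtColor(im,cv2.COLOR_BGR2HSV); m=((hsv[...,1]>90)&(hsv[...,2]>110)&((hsv[...,0]<20)|(hsv[...,0]>170))).astype(np.uint8)
uv=proj(c,[[.57,.13,.034]])[0].astype(int); n,l=cv2.connectedComponents(m)
i=l[uv[1],uv[0]]; cn=max(cv2.findContours((l==i).astype(np.uint8),0,1)[0],key=cv2.contourArea)[:,0]
P=np.array([ray(c,p,0.034)[:2] for p in cn]); Q=P[(abs(np.hypot(*(P-[.5944,.1375]).T)-.08)<.006)&(P[:,0]<.59)]
f=least_squares(lambda q:np.hypot(*(Q-q[:2]).T)-.08,[.594,.137],loss='soft_l1',f_scale=.0005); print(len(Q),f.x.round(4))
E
```

```text
px of exp. rim/blockfront/back [[279.0, 146.4], [279.1, 111.3], [279.1, 73.0], [278.8, 226.0]]
t 27.7 tcp [0.5608 0.1538 0.2181] yyaw 62.8 F [ 0.41  0.05 -0.66] w -0.003 j6 -0.96 -> shift [ 0.1632  0.0011 -0.0313] turn -3.397
294 [0.5943 0.1369]
```

View pics/w8.png

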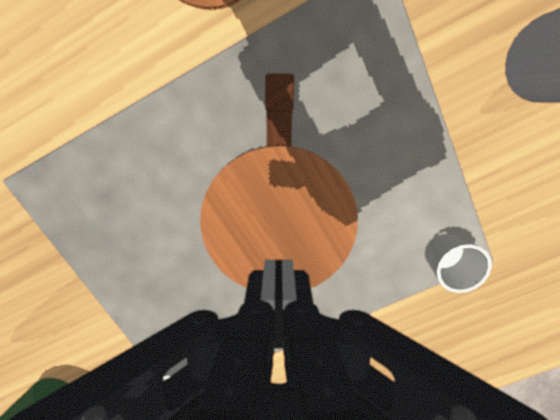

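The wedge and stand are unchanged after the press: block back at row 73, rim at 146, and the stand refitted at (0.5943, 0.1369). The robot is touching nothing, so I'll hand the job in.

```bash
python3 -c "
from plant import manip; print(manip.job_done())"
```

```text
the job is handed in; nothing more can be done
None
```

The stand no longer rocks: the wedge is snug under its raised side, and I handed the job in at about 28 s of the 72 s limit.

- **Finding the raised side:** I pressed near the rim at 180° and at 130°. It rocked over at both with about 9 N, going down about 3.5 mm, and I held it for over a second each time and let it fall back. The two depths put the middle of the gap at about 153°.
- **Placing the wedge:** I gripped it by the block and slid it along the plate towards the stand's middle. The tip went about 18.5 mm under the rim against the nominal 18 mm. The push force rose to about 3.5 N at the end, then I let go.
- **Proof press:** About 9 N above the wedge for more than a second left the top level, with the arm at 50.9 mm against 47.5 mm when it had rocked.
- **Last checks:** The stand's centre refitted within 1 mm of where it started, and the wedge sits straight on the radius, with the arm clear of everything. The cup in view was not touched; I took no final picture of the other bystanders.
- **Disagreements:** Before the wedge was set down, the scene camera put its tip about 5 mm to one side of where the wrist camera did. I trusted the wrist view, and the pictures after release agreed with it. The presses also read about 5 N of sideways force, with no visible shift of the stand.

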